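# Press the sample-jar caps home and shut the case

### The arm

A 6-joint arm with a two-finger parallel gripper is mounted at the origin on the work surface. World frame = base frame: x ahead of the robot, y to its left, z up, the work surface at z = 0. Lengths are in mm, angles in rad, forces in N, time in s.
With the tool pointing down it reaches from about 275 to 1000 mm from the base axis. Payload 8.4 kg.
Tool frame: the origin (TCP) lies at the very end of the fingers, on their centre line; the grasp point (between the pads) lies 19 mm behind it; z points along the fingers, y is the direction in which the jaws open and shut (so a half turn about z gives the same grasp; the last joint's range is limited). The gripper opens to 85 mm and grips with 20 to 120 N. Pads are 22 mm wide; open, the fingers measure 114 mm over their backs; the gripper's body (76 mm by 85 mm) begins 54 mm behind the grasp point. The pads swing forward as they close: fully open they stand 13 mm farther back than shut.
Start: joints at [1.218, 0.353, 1.633, -0, 1.155, -0.002], TCP at [214.779, 586.939, 231.281] pointing down, gripper open.
Joint ranges: [-2.63, 2.63], [-0.92, 2.1], [0.06, 2.66], [-1.3, 4.44], [0, 2.69], [-3.02, 3.02]. Speed limits (rad/s): [2.22, 2.22, 2.79, 3.14, 3.14, 3.14].

### API

Orientations are given as [roll, pitch, yaw] about the fixed x, y, z axes, in that order (R = Rz(yaw) Ry(pitch) Rx(roll)).
In Python, from rig import r gives the robot as it stands.
- The arm moves only by the tool move_arm, never from a script. Its argument "increments" is a list of rows, each an object of numbers: "tx", "ty", "tz": the shift along the tool's x, y, z in cm; "rx", "ry", "rz": the turn, a rotation vector about the tool's x, y, z in degrees; "gripper": the gripper's target within -1 to 1 (fully open at 1, half-way at 0, shut at -1). A call has 1 to 12 rows; each row shifts and turns the commanded pose from where the row before left it, along the tool's axes as they then stand; what a row does not reach is not made up. A row lasts 1/10 s, in which the tool goes at most 50 mm and 8.59 degrees, less where a joint would pass 70% of its speed; a pose out of reach is approached as far as the arm can. A call is refused whole if a number of a shift passes 5 or a number of a turn 8.59, either way. A call with a gripper value outside its range is refused whole. The fingers move at their own pace and stop on an object; "squeeze" is the grip in N (left out, the last holds). Time passes only in rows, so rows that do not move let the fingers close. It gives the time, the measured TCP pose, the force and the opening at its end, in the units of the state.
- r.sense(): the state, without advancing time (a new reading comes with each control period).
- r.grab_frame(name): name is "scene" or "side" or "wrist"; returns (picture, depth): 384x512x3 uint8, red, green, blue; 384x512 float32, mm along the optical axis (not along the pixel's ray), 0 where there is no reading.
- r.camera_model(name): a dict with "fx", "fy", "cx", "cy" (pixels), "R" (3x3) and "t" (3): a world point X has camera coordinates R X + t; the wrist camera has in their place "hand_eye" (4x4, takes a point from camera to tool coordinates, whose origin is the TCP and whose axes are the flange's). Camera axes: x right, y down, z forward; pixel columns grow to the right and rows downward; lengths in mm; the calibration is good to about 2 mm. A picture is of the moment at which its call begins: read the wrist's pose just before it. camera_model takes no time and is no camera call.
- r.sign_off(): hands the job in, once; it reports no verdict.
Trained networks look in the newest picture that a camera, given by its name, has taken for a name from the list of things; names that differ only in an ending like _2 or _b are one class to them, and where a whole thing is asked for, a point or a joint stands for the part that bears it (a point fixed in the world has none). Each returns a list of dicts, best first, with "confidence" (0 to 1); they miss things now and then, are a little off and sometimes report something else, mostly with a low value. They report only what shows in the picture. A call takes as long as a camera call.
- r.cut_out(query, camera): "mask" (384x512 bool, what is visible of it) and "bbox" ([left, top, right, bottom] in pixels, round what is visible of it).
- r.place_of(query, camera): "location" ([row, column] in pixels: a listed point, or the origin of a listed thing).
The state is a dict: "clock": time; "qpos": joint angles; "qvel": joint speeds; "joint_efforts": joint torques, N m; "eef_pos": TCP position; "tcp_rot": TCP orientation; "contact_force": force on the tool from outside, world axes, zero at the start; "wrist_torque": the same for the moment, N m; "opening": opening from 0.0 (shut) to 1.0 (fully open).
Only numpy, scipy, OpenCV 4.12 (cv2) and the standard library are available. Lean on these libraries where they do the work, as an engineer would, in place of code of your own. Each camera call takes 0.05 s, during which the arm holds its last target. There are 200 camera calls.

### The job

Two of the four jars in the sample case have caps that still stand proud, showing the bright green neck. Press those caps straight down, gently, until they are fully home like the other two; only then swing the lid over and press it fully shut. Leave the other things on the bench as they stand.

Things in the scene. Friction and masses are not known exactly. Their poses are not given: they have to be found in the camera images.
- case: Violet-blue sample case, a tray 200 (its x) by 180 (its y) by 45 mm high, heavy and fixed to the bench, holding four jars in black foam. Origin: centre of its underside; x runs along the hinge, y towards the hinged side, z up. The jars stand in four places at x = +-40, y = +-36 mm in this frame; which jar is in which place varies
- lid (a joint): Opening angle of the case's lid about the hinge on the tray's +y rim, rad: 0 = shut, 1.57 = upright, larger leans outward (stop at 2.1). The hinge is stiff (about 0.75 N m of friction): the lid stays where it is left and must be pushed all the way down
- lid_hinge (a point): Middle of the hinge line, on the tray's +y rim, 45 mm above the bench. Its axes turn with the lid: x along the hinge, y from the lid's free side towards the hinge, z the outward normal of the lid's outer face (straight up when shut, when that flat face is 87 mm above the bench)
- lid_edge (a point): Middle of the free edge of the lid's outer face: 180 mm from the hinge line (-y) and 42 mm out (z) in lid_hinge's axes. The lid is a violet-blue hollow cover, 200 by 180 by 42 mm deep, 4 mm walls, yellow-green label on its outer face; a black tab 60 mm wide, 6 mm thick sticks out 16 mm from the rim on its free side (shut: tab top 52 mm above the bench)
- jarA: Amber sample jar A, 48 mm across, held fast in the case's foam with a white push-on cap 44 mm across and 20 mm tall on an bright green neck. Origin: centre of the jar's underside, 5 mm above the bench; z up
- capA (a joint): How far the cap of jar A has been pushed on, m: 0.010 = fully home (stop, no bright green neck to be seen, cap top 77 mm above the bench), smaller = it stands proud by the difference. Two of the four start 7 to 10 mm proud. Friction: it takes about 6 N straight down to move and it stays where it is left
- capA_top (a point): Centre of the flat top of jar A's cap; moves with the cap
- jarB: Amber sample jar B, 48 mm across, held fast in the case's foam with a white push-on cap 44 mm across and 20 mm tall on an bright green neck. Origin: centre of the jar's underside, 5 mm above the bench; z up
- capB (a joint): How far the cap of jar B has been pushed on, m: 0.010 = fully home (stop, no bright green neck to be seen, cap top 77 mm above the bench), smaller = it stands proud by the difference. Two of the four start 7 to 10 mm proud. Friction: it takes about 6 N straight down to move and it stays where it is left
- capB_top (a point): Centre of the flat top of jar B's cap; moves with the cap
- jarC: Amber sample jar C, 48 mm across, held fast in the case's foam with a white push-on cap 44 mm across and 20 mm tall on an bright green neck. Origin: centre of the jar's underside, 5 mm above the bench; z up
- capC (a joint): How far the cap of jar C has been pushed on, m: 0.010 = fully home (stop, no bright green neck to be seen, cap top 77 mm above the bench), smaller = it stands proud by the difference. Two of the four start 7 to 10 mm proud. Friction: it takes about 6 N straight down to move and it stays where it is left
- capC_top (a point): Centre of the flat top of jar C's cap; moves with the cap
- jarD: Amber sample jar D, 48 mm across, held fast in the case's foam with a white push-on cap 44 mm across and 20 mm tall on an bright green neck. Origin: centre of the jar's underside, 5 mm above the bench; z up
- capD (a joint): How far the cap of jar D has been pushed on, m: 0.010 = fully home (stop, no bright green neck to be seen, cap top 77 mm above the bench), smaller = it stands proud by the difference. Two of the four start 7 to 10 mm proud. Friction: it takes about 6 N straight down to move and it stays where it is left
- capD_top (a point): Centre of the flat top of jar D's cap; moves with the cap
- reagent: Bystander: amber bottle with black cap, 60 mm across, 130 mm tall. Origin: centre of its underside; z up
- beaker: Bystander: open steel cup, 66 mm across, 75 mm tall. Origin: centre of its underside; z up
- die: Bystander: stepped steel pellet die, 44 mm across, 58 mm tall. Origin: centre of its underside; z up

How it is judged (in metres and radians):
On the way, in this order (a step that is already met when the one before it is completed fails the run):
1. all four caps are home (within 1.5 mm) while the lid still stands open (value of joint each of capA, capB, capC, capD above 0.0085 m and value of joint lid above 1 rad), for 0.2 s.
2. the lid is shut (value of joint lid below 0.035 rad), for 0.2 s.
At the end, for the whole second after the job is handed in: All four caps home within 1.5 mm, the lid shut within 0.035 rad (about 6 mm at its free edge), the bottle, cup and die upright and within 20 mm of where they stood (value of joint each of capA, capB, capC, capD above 0.0085 m and value of joint lid below 0.035 rad and distance of each of reagent, beaker, die from where it was at the start of the episode below 0.02 m and angle between each of reagent, beaker, die's own z axis and vertical below 0.15 rad); the robot touches nothing.
It fails at once if jar A or its cap takes more than 45 N (contact force between jarA and anything else above 45 N).
It fails at once if jar B or its cap takes more than 45 N (contact force between jarB and anything else above 45 N).
It fails at once if jar C or its cap takes more than 45 N (contact force between jarC and anything else above 45 N).
It fails at once if jar D or its cap takes more than 45 N (contact force between jarD and anything else above 45 N).
It fails at once if a bystander is shifted by more than 30 mm or knocked over (distance of any of reagent, beaker, die from where it was at the start of the episode above 0.03 m or angle between any of reagent, beaker, die's own z axis and vertical above 0.4 rad).
It also fails if it takes over 58 s, if anything falls off the work surface, if the arm or the gripper's body presses on something with over 40 N, if the wrist force passes 120 N, or if a joint passes its speed limit or range.

## Working session

There is one attempt and no reset: what is moved stays moved. The work goes in short steps, Python scripts to look and compute and a tool call to move; the robot and the scene stay as the last step left them, time stands still between calls to the robot, and variables do not carry over. Pictures are saved under pics/ and viewed, about 8 in all and at most 12, crops included, and the job is handed in when it is done.

Besides the shell and the picture viewer there is one more tool, called after "Request:" as name(argument=value, ...), one argument or row to a line, values as JSON. move_arm: Moves the arm, as the interface text tells. Its arguments: {"type":"object","properties":{"increments":{"type":"array","items":{"type":"object","properties":{"tx":{"type":"number"},"ty":{"type":"number"},"tz":{"type":"number"},"rx":{"type":"number"},"ry":{"type":"number"},"rz":{"type":"number"},"gripper":{"type":"number"}}}},"squeeze":{"type":"number"}},"required":["increments"]}

```bash
mkdir -p pics; cat > h.py <<'E'
import numpy as np, cv2
from rig import r
def world(cam,u,v,depth):
    m=r.camera_model(cam)
    p=np.array([(u-m['cx'])/m['fx']*depth,(v-m['cy'])/m['fy']*depth,depth])
    return np.array(m['R']).T@(p-np.array(m['t']))
E
python3 - <<'E'
from h import *
a,da=r.grab_frame("scene"); b,db=r.grab_frame("side")
np.savez('f.npz',a=a,da=da,b=b,db=db)
cv2.imwrite('pics/1.png',a[...,::-1]); cv2.imwrite('pics/2.png',b[...,::-1])
for cam,d in(("scene",da),("side",db)):
  for q in["capA_top","capB_top","capC_top","capD_top","lid_hinge","lid_edge","reagent","beaker","die","case"]:
    for o in r.place_of(q,cam)[:1]:
      v,u=o['location'];i,j=int(round(v)),int(round(u))
      z=d[i,j] if 0<=i<384 and 0<=j<512 else 0
      print(cam,q,round(o['confidence'],2),round(u),round(v),world(cam,u,v,z).round(0) if z else None)
print(r.sense())
E
```

```text
scene capA_top 0.77 292 268 [583.  30.  87.]
scene capB_top 0.65 293 208 [503. -48.  87.]
scene capC_top 0.6 323 238 [504.  22.  78.]
scene capD_top 0.79 256 240 [591. -46.  80.]
scene lid_edge 0.96 396 269 [550. 148. 217.]
scene reagent 0.97 159 169 [ 614. -320.   39.]
scene beaker 0.9 223 140 [ 450. -322.   17.]
scene die 0.9 190 150 [ 528. -343.   20.]
scene case 0.72 292 264 [579.  26.  87.]
side capA_top 0.8 185 238 [587.  27.  86.]
side capB_top 0.71 244 231 [507. -45.  82.]
side capC_top 0.64 222 264 [505.  30.  72.]
side capD_top 0.88 205 215 [594. -43.  76.]
side lid_edge 0.83 141 255 [550. 150. 215.]
side reagent 0.69 276 153 [ 595. -321.   21.]
side beaker 0.96 337 177 [ 434. -317.   33.]
side die 0.61 309 162 [ 515. -343.   15.]
side case 0.7 212 259 [525.  32.  75.]
{'clock': 1.1, 'qpos': array([ 1.21759384e+00,  3.52985374e-01,  1.63341030e+00, -3.94907553e-05,
        1.15518829e+00, -2.37511380e-03]), 'qvel': array([ 0.0007663 , -0.00045232, -0.00057935, -0.00160979, -0.00094405,
        0.00081377]), 'joint_efforts': array([ 6.55692984e-04, -6.05166435e+01, -3.42457330e+01,  4.77805179e-05,
        8.79579729e-04, -1.25626622e-05]), 'eef_pos': array([214.79420368, 586.93251857, 231.28569286]), 'tcp_rot': array([3.14158405e+00, 3.61496210e-05, 2.79078122e+00]), 'contact_force': array([0.39987682, 0.0480844 , 0.64182116]), 'wrist_torque': array([ 0.02245815, -0.02976735,  0.03279057]), 'opening': 0.9970723814973268}
```

View pics/1.png

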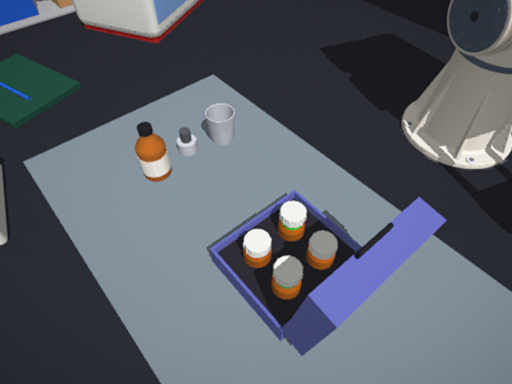

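View pics/2.png

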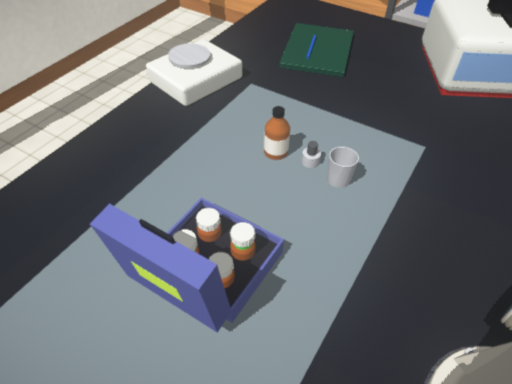

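The caps showing green are A (scene px 292,268) and B (293,208), with tops at about 87 mm. C and D are home. The lid's free edge is at about (550,150,217), which puts the lid at about 1.72 rad. The hinge runs along world x at y≈81, and the bystanders are well clear.

Request:
move_arm(
  increments=[
    {"tz": -1.5,"rz": -5,"gripper": -1},
    {"tz": -1.5,"rz": -5,"gripper": -1},
    {"tz": -1.5,"rz": -5,"gripper": -1},
    {"tz": -1.5,"rz": -5.1,"gripper": -1},
    {"tx": -2.6,"ty": -4,"gripper": -1},
    {"tx": -2.6,"ty": -4,"gripper": -1},
    {"tx": -2.6,"ty": -4,"gripper": -1},
    {"tx": -2.6,"ty": -4,"gripper": -1},
    {"tx": -2.6,"ty": -4,"gripper": -1},
    {"tx": -2.6,"ty": -4,"gripper": -1},
    {"tx": -2.6,"ty": -4,"gripper": -1},
    {"gripper": -1},
  ],
)

```text
invalid input
```

Request:
move_arm(
  increments=[
    {"tz": -1.5,"rz": -5.0,"gripper": -1.0},
    {"tz": -1.5,"rz": -5.0,"gripper": -1.0},
  ],
  squeeze=20,
)

```text
invalid input
```

Request:
move_arm(
  increments=[
    {"tx": 0,"ty": 0,"tz": -1.5,"rx": 0,"ry": 0,"rz": -5,"gripper": -1},
    {"tx": 0,"ty": 0,"tz": -1.5,"rx": 0,"ry": 0,"rz": -5,"gripper": -1},
  ],
)

```text
clock: 1.3
eef_pos: [214.6, 586.6, 261.1]
tcp_rot: [-3.14, -0.0, 2.969]
contact_force: [-0.6, -0.3, -0.2]
opening: 0.687
```

Request:
move_arm(
  increments=[
    {"tx": 0,"ty": 0,"tz": -1.5,"rx": 0,"ry": 0,"rz": -5,"gripper": -1},
    {"tx": 0,"ty": 0,"tz": -1.5,"rx": 0,"ry": 0,"rz": -5.1,"gripper": -1},
    {"tx": -2.6,"ty": -4,"tz": 0,"rx": 0,"ry": 0,"rz": 0,"gripper": -1},
    {"tx": -2.6,"ty": -4,"tz": 0,"rx": 0,"ry": 0,"rz": 0,"gripper": -1},
    {"tx": -2.6,"ty": -4,"tz": 0,"rx": 0,"ry": 0,"rz": 0,"gripper": -1},
    {"tx": -2.6,"ty": -4,"tz": 0,"rx": 0,"ry": 0,"rz": 0,"gripper": -1},
    {"tx": -2.6,"ty": -4,"tz": 0,"rx": 0,"ry": 0,"rz": 0,"gripper": -1},
    {"tx": -2.6,"ty": -4,"tz": 0,"rx": 0,"ry": 0,"rz": 0,"gripper": -1},
    {"tx": -2.6,"ty": -4,"tz": 0,"rx": 0,"ry": 0,"rz": 0,"gripper": -1},
  ],
)

```text
clock: 2.2
eef_pos: [397.5, 305.3, 291.6]
tcp_rot: [3.141, 0.001, -3.141]
contact_force: [0.4, -0.2, -0.5]
opening: 0.001
```

Target A at (585, 29): 187 mm in x and −276 mm in y to go.

Request:
move_arm(
  increments=[
    {"tx": -2.6,"ty": -4,"tz": 0,"rx": 0,"ry": 0,"rz": 0,"gripper": -1},
    {"tx": -2.6,"ty": -4,"tz": 0,"rx": 0,"ry": 0,"rz": 0,"gripper": -1},
    {"tx": -2.6,"ty": -4,"tz": 0,"rx": 0,"ry": 0,"rz": 0,"gripper": -1},
    {"tx": -2.6,"ty": -4,"tz": 0,"rx": 0,"ry": 0,"rz": 0,"gripper": -1},
    {"tx": -2.6,"ty": -4,"tz": 0,"rx": 0,"ry": 0,"rz": 0,"gripper": -1},
    {"tx": -2.8,"ty": -4,"tz": 0,"rx": 0,"ry": 0,"rz": 0,"gripper": -1},
    {"tx": -2.9,"ty": -3.8,"tz": 0,"rx": 0,"ry": 0,"rz": 0,"gripper": -1},
    {"tx": 0,"ty": 0,"tz": 0,"rx": 0,"ry": 0,"rz": 0,"gripper": -1},
    {"tx": 0,"ty": 0,"tz": 0,"rx": 0,"ry": 0,"rz": 0,"gripper": -1},
  ],
)

```text
clock: 3.1
eef_pos: [584.0, 27.9, 290.9]
tcp_rot: [3.141, -0.001, 3.139]
contact_force: [0.2, 0.2, -0.4]
opening: 0.001
```

```bash
python3 - <<'E'
from h import *
from scipy.spatial.transform import Rotation as Ro
s=r.sense(); a,d=r.grab_frame("wrist"); cv2.imwrite('pics/3.png',a[...,::-1])
m=r.camera_model("wrist"); H=np.array(m['hand_eye']); R=Ro.from_euler('xyz',s['tcp_rot']).as_matrix()
def w(u,v,z):
    p=H[:3,:3]@np.array([(u-m['cx'])/m['fx']*z,(v-m['cy'])/m['fy']*z,z])+H[:3,3]
    return R@p+s['eef_pos']
print(s['eef_pos'],s['contact_force'])
vv,uu=np.mgrid[0:384,0:512]
P=np.stack([w(u,v,d[v,u]) for v,u in zip(vv[::2,::2].ravel(),uu[::2,::2].ravel()) if d[v,u]>0])
for n,c in dict(A=(585,29),B=(505,-47),C=(505,26),D=(593,-44)).items():
    q=P[(np.hypot(P[:,0]-c[0],P[:,1]-c[1])<32)&(P[:,2]>70)&(P[:,2]<95)]
    if len(q)>20: 
        t=q[np.abs(q[:,2]-np.median(q[:,2]))<4]; print(n,len(t),np.median(t[:,2]),(t.max(0)+t.min(0))[:2]/2,np.ptp(t,0)[:2])
E
```

```text
[584.00186067  27.94942106 290.92083696] [ 0.15833404  0.21591844 -0.44394899]
A 284 85.99852636168688 [588.20150063  27.03010757] [43.94135586 43.20718489]
B 359 85.82919655291542 [509.30672536 -44.67018127] [44.18079229 44.50076631]
C 338 76.69467257231886 [508.5739668   27.21560157] [43.14137082 45.55204974]
D 276 76.64828918125204 [588.67144815 -45.56692839] [45.70557792 44.36650148]
```

View pics/3.png

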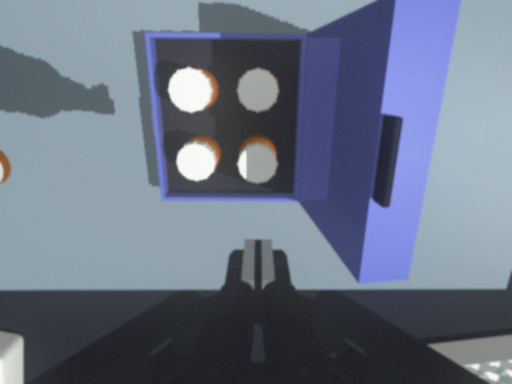

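The wrist view shows four caps (px 197,160; 257,160; 192,90; 258,90) with the lid to the right. Depth puts A at (588,27,86) and B at (509,−45,86), spaced exactly 80 × 72 mm. C and D are at 77 mm, so they are home. I'll lower over A now.

Request:
move_arm(
  increments=[
    {"tx": -0.4,"ty": -0.1,"tz": 4,"rx": 0,"ry": 0,"rz": 0,"gripper": -1},
    {"tx": 0,"ty": 0,"tz": 4.5,"rx": 0,"ry": 0,"rz": 0,"gripper": -1},
    {"tx": 0,"ty": 0,"tz": 4.5,"rx": 0,"ry": 0,"rz": 0,"gripper": -1},
    {"tx": 0,"ty": 0,"tz": 4,"rx": 0,"ry": 0,"rz": 0,"gripper": -1},
    {"tx": 0,"ty": 0,"tz": 2,"rx": 0,"ry": 0,"rz": 0,"gripper": -1},
    {"tx": 0,"ty": 0,"tz": 0.4,"rx": 0,"ry": 0,"rz": 0,"gripper": -1},
    {"tx": 0,"ty": 0,"tz": 0,"rx": 0,"ry": 0,"rz": 0,"gripper": -1},
    {"tx": 0,"ty": 0,"tz": 0,"rx": 0,"ry": 0,"rz": 0,"gripper": -1},
  ],
)

```text
clock: 3.95
eef_pos: [588.7, 28.6, 98.9]
tcp_rot: [3.141, 0.002, -3.141]
contact_force: [-0.5, 0.0, -0.1]
opening: -0.002
```

Request:
move_arm(
  increments=[
    {"tx": 0,"ty": 0,"tz": 0.3,"rx": 0,"ry": 0,"rz": 0,"gripper": -1},
    {"tx": 0,"ty": 0,"tz": 0.3,"rx": 0,"ry": 0,"rz": 0,"gripper": -1},
    {"tx": 0,"ty": 0,"tz": 0.2,"rx": 0,"ry": 0,"rz": 0,"gripper": -1},
    {"tx": 0,"ty": 0,"tz": 0.2,"rx": 0,"ry": 0,"rz": 0,"gripper": -1},
    {"tx": 0,"ty": 0,"tz": 0.1,"rx": 0,"ry": 0,"rz": 0,"gripper": -1},
    {"tx": 0,"ty": 0,"tz": 0,"rx": 0,"ry": 0,"rz": 0,"gripper": -1},
  ],
)

```text
clock: 4.55
eef_pos: [587.8, 27.9, 86.2]
tcp_rot: [3.142, -0.0, 3.141]
contact_force: [0.1, -0.1, 0.6]
opening: 0.001
```

Request:
move_arm(
  increments=[
    {"tx": 0,"ty": 0,"tz": 0.2,"rx": 0,"ry": 0,"rz": 0,"gripper": -1},
    {"tx": 0,"ty": 0,"tz": 0.2,"rx": 0,"ry": 0,"rz": 0,"gripper": -1},
    {"tx": 0,"ty": 0,"tz": 0.1,"rx": 0,"ry": 0,"rz": 0,"gripper": -1},
    {"tx": 0,"ty": 0,"tz": 0.1,"rx": 0,"ry": 0,"rz": 0,"gripper": -1},
    {"tx": 0,"ty": 0,"tz": 0,"rx": 0,"ry": 0,"rz": 0,"gripper": -1},
  ],
)

```text
clock: 5.05
eef_pos: [587.8, 27.9, 80.5]
tcp_rot: [-3.142, 0.0, 3.142]
contact_force: [-1.0, -0.2, 3.6]
opening: 0.003
```

Request:
move_arm(
  increments=[
    {"tx": 0,"ty": 0,"tz": 0.1,"rx": 0,"ry": 0,"rz": 0,"gripper": -1},
    {"tx": 0,"ty": 0,"tz": 0,"rx": 0,"ry": 0,"rz": 0,"gripper": -1},
  ],
)

```text
clock: 5.25
eef_pos: [587.8, 27.9, 79.5]
tcp_rot: [-3.142, 0.0, -3.142]
contact_force: [-1.4, -0.2, 4.3]
opening: 0.005
```

Request:
move_arm(
  increments=[
    {"tx": 0,"ty": 0,"tz": 0.1,"rx": 0,"ry": 0,"rz": 0,"gripper": -1},
    {"tx": 0,"ty": 0,"tz": 0,"rx": 0,"ry": 0,"rz": 0,"gripper": -1},
  ],
)

```text
clock: 5.45
eef_pos: [587.8, 27.9, 78.4]
tcp_rot: [-3.142, 0.0, -3.142]
contact_force: [-1.7, -0.7, 4.4]
opening: -0.004
```

Request:
move_arm(
  increments=[
    {"tx": 0,"ty": 0,"tz": 0.1,"rx": 0,"ry": 0,"rz": 0,"gripper": -1},
    {"tx": 0,"ty": 0,"tz": 0,"rx": 0,"ry": 0,"rz": 0,"gripper": -1},
  ],
)

```text
clock: 5.65
eef_pos: [587.9, 27.9, 77.4]
tcp_rot: [-3.142, 0.0, 3.142]
contact_force: [-1.0, -0.3, 4.9]
opening: -0.004
```

Request:
move_arm(
  increments=[
    {"tx": 0,"ty": 0,"tz": 0.05,"rx": 0,"ry": 0,"rz": 0,"gripper": -1},
    {"tx": 0,"ty": 0,"tz": 0,"rx": 0,"ry": 0,"rz": 0,"gripper": -1},
  ],
)

```text
clock: 5.85
eef_pos: [587.8, 27.9, 77.0]
tcp_rot: [-3.142, 0.0, -3.142]
contact_force: [-2.0, -0.5, 6.4]
opening: 0.003
```

Request:
move_arm(
  increments=[
    {"tx": 0,"ty": 0,"tz": 0.05,"rx": 0,"ry": 0,"rz": 0,"gripper": -1},
    {"tx": 0,"ty": 0,"tz": 0,"rx": 0,"ry": 0,"rz": 0,"gripper": -1},
  ],
)

```text
clock: 6.05
eef_pos: [587.9, 27.9, 77.0]
tcp_rot: [-3.142, 0.0, 3.142]
contact_force: [-4.2, -0.7, 10.9]
opening: -0.003
```

Request:
move_arm(
  increments=[
    {"tx": 0,"ty": 0,"tz": 0.05,"rx": 0,"ry": 0,"rz": 0,"gripper": -1},
    {"tx": 0,"ty": 0,"tz": 0,"rx": 0,"ry": 0,"rz": 0,"gripper": -1},
  ],
)

```text
clock: 6.25
eef_pos: [587.9, 27.9, 77.0]
tcp_rot: [-3.142, 0.0, -3.141]
contact_force: [-4.8, -0.7, 15.8]
opening: -0.005
```

A is on its stop: z holds at 77.0 mm while the force rises. Next is B.

Request:
move_arm(
  increments=[
    {"tx": 0,"ty": 0,"tz": -3,"rx": 0,"ry": 0,"rz": 0,"gripper": -1},
    {"tx": 2.6,"ty": -2.4,"tz": 0,"rx": 0,"ry": 0,"rz": 0,"gripper": -1},
    {"tx": 2.6,"ty": -2.4,"tz": 0,"rx": 0,"ry": 0,"rz": 0,"gripper": -1},
    {"tx": 2.7,"ty": -2.5,"tz": 0,"rx": 0,"ry": 0,"rz": 0,"gripper": -1},
    {"tx": 0,"ty": 0,"tz": 0,"rx": 0,"ry": 0,"rz": 0,"gripper": -1},
    {"tx": 0,"ty": 0,"tz": 1,"rx": 0,"ry": 0,"rz": 0,"gripper": -1},
    {"tx": 0,"ty": 0,"tz": 0.6,"rx": 0,"ry": 0,"rz": 0,"gripper": -1},
    {"tx": 0,"ty": 0,"tz": 0.2,"rx": 0,"ry": 0,"rz": 0,"gripper": -1},
    {"tx": 0,"ty": 0,"tz": 0,"rx": 0,"ry": 0,"rz": 0,"gripper": -1},
  ],
)

```text
clock: 7.15
eef_pos: [508.9, -44.5, 87.0]
tcp_rot: [3.141, -0.001, -3.141]
contact_force: [-0.3, -0.6, 0.4]
opening: 0.002
```

Request:
move_arm(
  increments=[
    {"tx": 0,"ty": 0,"tz": 0.2,"rx": 0,"ry": 0,"rz": 0,"gripper": -1},
    {"tx": 0,"ty": 0,"tz": 0.2,"rx": 0,"ry": 0,"rz": 0,"gripper": -1},
    {"tx": 0,"ty": 0,"tz": 0.2,"rx": 0,"ry": 0,"rz": 0,"gripper": -1},
    {"tx": 0,"ty": 0,"tz": 0.2,"rx": 0,"ry": 0,"rz": 0,"gripper": -1},
    {"tx": 0,"ty": 0,"tz": 0.1,"rx": 0,"ry": 0,"rz": 0,"gripper": -1},
    {"tx": 0,"ty": 0,"tz": 0,"rx": 0,"ry": 0,"rz": 0,"gripper": -1},
  ],
)

```text
clock: 7.75
eef_pos: [509.3, -44.7, 79.1]
tcp_rot: [3.141, 0.001, -3.141]
contact_force: [0.8, 1.9, 3.4]
opening: 0.001
```

Request:
move_arm(
  increments=[
    {"tx": 0,"ty": 0,"tz": 0.1,"rx": 0,"ry": 0,"rz": 0,"gripper": -1},
    {"tx": 0,"ty": 0,"tz": 0.1,"rx": 0,"ry": 0,"rz": 0,"gripper": -1},
    {"tx": 0,"ty": 0,"tz": 0,"rx": 0,"ry": 0,"rz": 0,"gripper": -1},
  ],
)

```text
clock: 8.05
eef_pos: [509.3, -44.7, 77.1]
tcp_rot: [3.141, 0.001, -3.142]
contact_force: [-1.2, 3.0, 3.9]
opening: -0.0
```

Request:
move_arm(
  increments=[
    {"tx": 0,"ty": 0,"tz": 0.1,"rx": 0,"ry": 0,"rz": 0,"gripper": -1},
    {"tx": 0,"ty": 0,"tz": 0,"rx": 0,"ry": 0,"rz": 0,"gripper": -1},
  ],
)

```text
clock: 8.25
eef_pos: [509.4, -44.7, 76.9]
tcp_rot: [3.141, 0.001, -3.142]
contact_force: [-3.4, 4.1, 16.8]
opening: 0.001
```

Request:
move_arm(
  increments=[
    {"tx": 0,"ty": 0,"tz": 0.05,"rx": 0,"ry": 0,"rz": 0,"gripper": -1},
    {"tx": 0,"ty": 0,"tz": 0,"rx": 0,"ry": 0,"rz": 0,"gripper": -1},
  ],
)

```text
clock: 8.45
eef_pos: [509.4, -44.7, 76.9]
tcp_rot: [3.141, 0.001, 3.142]
contact_force: [-6.2, 3.3, 23.5]
opening: 0.001
```

B is home too. I'll rise, check all the caps by depth, then go on behind the lid.

Request:
move_arm(
  increments=[
    {"tx": 0,"ty": 0,"tz": -3,"rx": 0,"ry": 0,"rz": 0,"gripper": -1},
    {"tx": -1,"ty": 0.5,"tz": -4.5,"rx": 0,"ry": 0,"rz": 0,"gripper": -1},
    {"tx": -1,"ty": 1.5,"tz": -4.5,"rx": 0,"ry": 0,"rz": 0,"gripper": -1},
    {"tx": -1,"ty": 1.5,"tz": -4.5,"rx": 0,"ry": 0,"rz": 0,"gripper": -1},
    {"tx": -1,"ty": 1.5,"tz": -4.5,"rx": 0,"ry": 0,"rz": 0,"gripper": -1},
    {"tx": 0,"ty": 0,"tz": 0,"rx": 0,"ry": 0,"rz": 0,"gripper": -1},
    {"tx": 0,"ty": 0,"tz": 0,"rx": 0,"ry": 0,"rz": 0,"gripper": -1},
  ],
)

```text
clock: 9.15
eef_pos: [549.3, 5.2, 286.0]
tcp_rot: [-3.141, 0.002, -3.141]
contact_force: [-0.8, 0.2, -1.2]
opening: -0.001
```

```bash
python3 - <<'E'
from h import *
from scipy.spatial.transform import Rotation as Ro
s=r.sense(); a,d=r.grab_frame("wrist")
m=r.camera_model("wrist"); H=np.array(m['hand_eye']); R=Ro.from_euler('xyz',s['tcp_rot']).as_matrix()
v,u=np.nonzero(d); z=d[v,u]
P=np.c_[(u-m['cx'])/m['fx']*z,(v-m['cy'])/m['fy']*z,z]@H[:3,:3].T+H[:3,3]
P=P@R.T+s['eef_pos']; print(s['eef_pos'])
for n,c in dict(A=(588,27),B=(509,-45),C=(509,27),D=(588,-45)).items():
    q=P[np.hypot(P[:,0]-c[0],P[:,1]-c[1])<15]; print(n,len(q),np.median(q[:,2]) if len(q) else None)
q=P[(P[:,1]>70)&(P[:,2]>60)]; 
for lo in range(60,230,20):
    t=q[(q[:,2]>=lo)&(q[:,2]<lo+20)]
    if len(t)>5: print(lo,len(t),t[:,0].min().round(),t[:,0].max().round(),t[:,1].min().round(),t[:,1].max().round())
E
```

```text
[549.28998477   5.1856178  285.96465277]
A 483 76.55745419959678
B 592 76.65954853368297
C 596 76.73418135246949
D 480 76.64767262078476
60 1668 450.0 650.0 83.0 126.0
80 1900 450.0 650.0 86.0 129.0
100 2311 450.0 650.0 88.0 132.0
120 2713 450.0 650.0 91.0 135.0
140 3050 450.0 650.0 94.0 138.0
160 567 450.0 650.0 97.0 136.0
180 446 450.0 650.0 100.0 124.0
200 8134 450.0 651.0 103.0 150.0
220 7521 450.0 650.0 106.0 140.0
```

All four caps read 76.6–76.7 mm, so they are home. The lid spans x 450–650 and leans out to y≈150 at z≈217. I'll go over it and down behind its outer face.

Request:
move_arm(
  increments=[
    {"tx": 0,"ty": 4.7,"tz": 0,"rx": 0,"ry": 0,"rz": 0,"gripper": -1},
    {"tx": 0,"ty": 4.7,"tz": 0,"rx": 0,"ry": 0,"rz": 0,"gripper": -1},
    {"tx": 0,"ty": 4.7,"tz": 0,"rx": 0,"ry": 0,"rz": 0,"gripper": -1},
    {"tx": 0,"ty": 4.7,"tz": 0,"rx": 0,"ry": 0,"rz": 0,"gripper": -1},
    {"tx": 0,"ty": 1,"tz": 0,"rx": 0,"ry": 0,"rz": 0,"gripper": -1},
    {"tx": 0,"ty": 0,"tz": 3,"rx": 0,"ry": 0,"rz": 0,"gripper": -1},
    {"tx": 0,"ty": 0,"tz": 3,"rx": 0,"ry": 0,"rz": 0,"gripper": -1},
    {"tx": 0,"ty": 0,"tz": 3,"rx": 0,"ry": 0,"rz": 0,"gripper": -1},
    {"tx": 0,"ty": 0,"tz": 0,"rx": 0,"ry": 0,"rz": 0,"gripper": -1},
  ],
)

```text
clock: 10.1
eef_pos: [545.2, 200.6, 189.9]
tcp_rot: [-3.138, -0.009, 3.141]
contact_force: [-0.1, 0.2, -0.1]
opening: -0.001
```

Request:
move_arm(
  increments=[
    {"tx": 0,"ty": -1.5,"tz": 0,"rx": 0,"ry": 0,"rz": 0,"gripper": -1},
    {"tx": 0,"ty": -1.0,"tz": 0,"rx": 0,"ry": 0,"rz": 0,"gripper": -1},
    {"tx": 0,"ty": -0.8,"tz": 0,"rx": 0,"ry": 0,"rz": 0,"gripper": -1},
    {"tx": 0,"ty": -0.8,"tz": 0,"rx": 0,"ry": 0,"rz": 0,"gripper": -1},
    {"tx": 0,"ty": -0.8,"tz": 0,"rx": 0,"ry": 0,"rz": 0,"gripper": -1},
    {"tx": 0,"ty": -0.8,"tz": 0,"rx": 0,"ry": 0,"rz": 0,"gripper": -1},
    {"tx": 0,"ty": 0,"tz": 0,"rx": 0,"ry": 0,"rz": 0,"gripper": -1},
  ],
)

```text
clock: 10.8
eef_pos: [549.9, 145.7, 196.9]
tcp_rot: [3.14, 0.003, 3.141]
contact_force: [0.5, 2.0, 1.5]
opening: -0.002
```

Contact made. I'll follow the arc.

Request:
move_arm(
  increments=[
    {"tx": 0,"ty": -1,"tz": -0.1,"rx": 0,"ry": 0,"rz": 0,"gripper": -1},
    {"tx": 0,"ty": -1,"tz": -0.1,"rx": 0,"ry": 0,"rz": 0,"gripper": -1},
    {"tx": 0,"ty": -1,"tz": -0.1,"rx": 0,"ry": 0,"rz": 0,"gripper": -1},
    {"tx": 0,"ty": -1,"tz": -0.1,"rx": 0,"ry": 0,"rz": 0,"gripper": -1},
    {"tx": 0,"ty": -1,"tz": 0,"rx": 0,"ry": 0,"rz": 0,"gripper": -1},
    {"tx": 0,"ty": 0,"tz": 0,"rx": 0,"ry": 0,"rz": 0,"gripper": -1},
  ],
)

```text
clock: 11.4
eef_pos: [549.4, 95.2, 200.4]
tcp_rot: [3.141, 0.002, 3.141]
contact_force: [0.9, 0.1, 0.3]
opening: -0.001
```

Request:
move_arm(
  increments=[
    {"tx": 0,"ty": -1,"tz": 0,"rx": 0,"ry": 0,"rz": 0,"gripper": -1},
    {"tx": 0,"ty": -1,"tz": 0.1,"rx": 0,"ry": 0,"rz": 0,"gripper": -1},
    {"tx": 0,"ty": -1,"tz": 0.1,"rx": 0,"ry": 0,"rz": 0,"gripper": -1},
    {"tx": 0,"ty": -1,"tz": 0.2,"rx": 0,"ry": 0,"rz": 0,"gripper": -1},
    {"tx": 0,"ty": -0.7,"tz": 0.3,"rx": 0,"ry": 0,"rz": 0,"gripper": -1},
    {"tx": 0,"ty": 0,"tz": 0,"rx": 0,"ry": 0,"rz": 0,"gripper": -1},
  ],
)

```text
clock: 12.0
eef_pos: [548.8, 47.5, 192.0]
tcp_rot: [-3.141, -0.0, 3.141]
contact_force: [0.1, 0.4, -0.4]
opening: 0.003
```

```bash
python3 - <<'E'
from h import *
b,d=r.grab_frame("scene"); cv2.imwrite('pics/4.png',b[...,::-1])
o=r.place_of("lid_edge","scene")[0]; v,u=o['location']; print(o, world("scene",u,v,d[int(v),int(u)]), r.sense()['contact_force'])
E
```

```text
{'location': [196.3, 315.8], 'confidence': 0.6} [543.60663483  19.53051603 218.20133203] [-0.19248049 -0.13866476  0.19137169]
```

View pics/4.png

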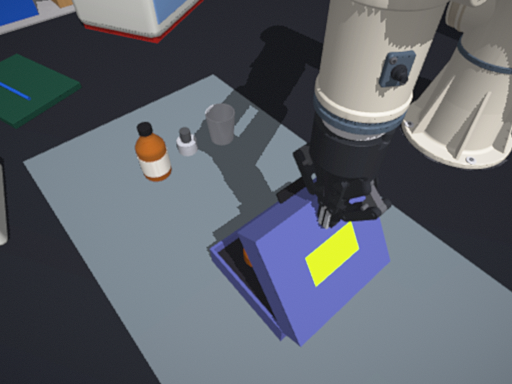

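The lid follows the fingertips: its free edge is at about px (316,196), z≈218, which is θ≈1.0. Bystanders untouched. Continuing the arc.

Request:
move_arm(
  increments=[
    {"tx": 0,"ty": -1,"tz": 0.4,"rx": 0,"ry": 0,"rz": 0,"gripper": -1},
    {"tx": 0,"ty": -1,"tz": 0.5,"rx": 0,"ry": 0,"rz": 0,"gripper": -1},
    {"tx": 0,"ty": -1,"tz": 0.5,"rx": 0,"ry": 0,"rz": 0,"gripper": -1},
    {"tx": 0,"ty": -1,"tz": 0.6,"rx": 0,"ry": 0,"rz": 0,"gripper": -1},
    {"tx": 0,"ty": -0.9,"tz": 0.8,"rx": 0,"ry": 0,"rz": 0,"gripper": -1},
    {"tx": 0,"ty": -0.9,"tz": 0.8,"rx": 0,"ry": 0,"rz": 0,"gripper": -1},
    {"tx": 0,"ty": -0.9,"tz": 0.8,"rx": 0,"ry": 0,"rz": 0,"gripper": -1},
    {"tx": 0,"ty": -0.7,"tz": 0.8,"rx": 0,"ry": 0,"rz": 0,"gripper": -1},
    {"tx": 0,"ty": 0,"tz": 0,"rx": 0,"ry": 0,"rz": 0,"gripper": -1},
  ],
)

```text
clock: 13.0
eef_pos: [548.2, -26.2, 139.2]
tcp_rot: [-3.141, -0.001, 3.141]
contact_force: [-0.8, 0.6, 0.2]
opening: 0.003
```

Request:
move_arm(
  increments=[
    {"tx": 0,"ty": -0.6,"tz": 0.8,"rx": 0,"ry": 0,"rz": 0,"gripper": -1},
    {"tx": 0,"ty": -0.6,"tz": 0.9,"rx": 0,"ry": 0,"rz": 0,"gripper": -1},
    {"tx": 0,"ty": -0.5,"tz": 0.9,"rx": 0,"ry": 0,"rz": 0,"gripper": -1},
    {"tx": 0,"ty": -0.4,"tz": 0.7,"rx": 0,"ry": 0,"rz": 0,"gripper": -1},
    {"tx": 0,"ty": -0.4,"tz": 0.7,"rx": 0,"ry": 0,"rz": 0,"gripper": -1},
    {"tx": 0,"ty": 0,"tz": 0,"rx": 0,"ry": 0,"rz": 0,"gripper": -1},
  ],
)

```text
clock: 13.6
eef_pos: [548.3, -50.3, 99.3]
tcp_rot: [3.141, -0.001, 3.141]
contact_force: [0.0, 0.1, 0.0]
opening: -0.004
```

Request:
move_arm(
  increments=[
    {"tx": 0,"ty": -0.3,"tz": 0.6,"rx": 0,"ry": 0,"rz": 0,"gripper": -1},
    {"tx": 0,"ty": -0.1,"tz": 0.4,"rx": 0,"ry": 0,"rz": 0,"gripper": -1},
    {"tx": 0,"ty": 0,"tz": 0.2,"rx": 0,"ry": 0,"rz": 0,"gripper": -1},
    {"tx": 0,"ty": 0,"tz": 0,"rx": 0,"ry": 0,"rz": 0,"gripper": -1},
  ],
)

```text
clock: 14.0
eef_pos: [548.7, -54.2, 88.0]
tcp_rot: [-3.141, -0.0, 3.142]
contact_force: [0.2, -0.4, -0.6]
opening: -0.001
```

Request:
move_arm(
  increments=[
    {"tx": 0,"ty": 0,"tz": 0.1,"rx": 0,"ry": 0,"rz": 0,"gripper": -1},
    {"tx": 0,"ty": 0,"tz": 0,"rx": 0,"ry": 0,"rz": 0,"gripper": -1},
  ],
)

```text
clock: 14.2
eef_pos: [548.7, -54.1, 87.3]
tcp_rot: [-3.142, -0.0, -3.142]
contact_force: [-0.2, -1.1, 1.1]
opening: -0.001
```

Request:
move_arm(
  increments=[
    {"tx": 0,"ty": 0,"tz": 0.1,"rx": 0,"ry": 0,"rz": 0,"gripper": -1},
    {"tx": 0,"ty": 0,"tz": 0,"rx": 0,"ry": 0,"rz": 0,"gripper": -1},
  ],
)

```text
clock: 14.4
eef_pos: [548.8, -54.1, 87.0]
tcp_rot: [-3.141, -0.0, -3.141]
contact_force: [-3.8, -1.9, 10.7]
opening: -0.004
```

Request:
move_arm(
  increments=[
    {"tx": 0,"ty": 0,"tz": 0.1,"rx": 0,"ry": 0,"rz": 0,"gripper": -1},
    {"tx": 0,"ty": 0,"tz": 0,"rx": 0,"ry": 0,"rz": 0,"gripper": -1},
    {"tx": 0,"ty": 0,"tz": 0,"rx": 0,"ry": 0,"rz": 0,"gripper": -1},
  ],
)

```text
clock: 14.7
eef_pos: [548.8, -54.2, 86.9]
tcp_rot: [-3.141, 0.0, -3.141]
contact_force: [-6.7, -2.5, 21.9]
opening: -0.005
```

The lid is firm at 87 mm, so I'll lift off and verify.

Request:
move_arm(
  increments=[
    {"tx": 0,"ty": 0,"tz": -3,"rx": 0,"ry": 0,"rz": 0,"gripper": -1},
    {"tx": 0,"ty": 0,"tz": -4.5,"rx": 0,"ry": 0,"rz": 0,"gripper": -1},
    {"tx": 0,"ty": 0,"tz": -4.5,"rx": 0,"ry": 0,"rz": 0,"gripper": -1},
    {"tx": 0,"ty": 0,"tz": -4.5,"rx": 0,"ry": 0,"rz": 0,"gripper": -1},
    {"tx": 0,"ty": 0,"tz": 0,"rx": 0,"ry": 0,"rz": 0,"gripper": -1},
    {"tx": 0,"ty": 0,"tz": 0,"rx": 0,"ry": 0,"rz": 0,"gripper": -1},
  ],
)

```text
clock: 15.3
eef_pos: [549.2, -53.8, 251.1]
tcp_rot: [3.141, 0.002, -3.141]
contact_force: [0.1, -0.5, -0.7]
opening: 0.004
```

```bash
python3 - <<'E'
from h import *
from scipy.spatial.transform import Rotation as Ro
s=r.sense(); a,d=r.grab_frame("wrist"); b,_=r.grab_frame("scene"); cv2.imwrite('pics/5.png',b[...,::-1])
m=r.camera_model("wrist"); H=np.array(m['hand_eye']); R=Ro.from_euler('xyz',s['tcp_rot']).as_matrix()
v,u=np.nonzero(d); z=d[v,u]
P=np.c_[(u-m['cx'])/m['fx']*z,(v-m['cy'])/m['fy']*z,z]@H[:3,:3].T+H[:3,3]
P=P@R.T+s['eef_pos']; q=P[(abs(P[:,2]-87)<25)&(abs(P[:,0]-548)<90)&(P[:,0]>530)&(P[:,1]>-105)&(P[:,1]<85)]
print(s['eef_pos'],s['contact_force'],len(q))
for y in range(-100,80,25):
    t=q[(q[:,1]>y)&(q[:,1]<y+10)]; print(y,np.median(t[:,2]) if len(t) else None)
E
```

```text
[549.16122049 -53.82734048 251.10073762] [ 0.10990396 -0.47532617 -0.65987922] 16494
-100 86.69338893388431
-75 86.62399055312899
-50 86.64850687437976
-25 86.88219538478214
0 86.8989291797817
25 86.66078907430503
50 86.62217332271246
75 86.6105493420562
```

View pics/5.png

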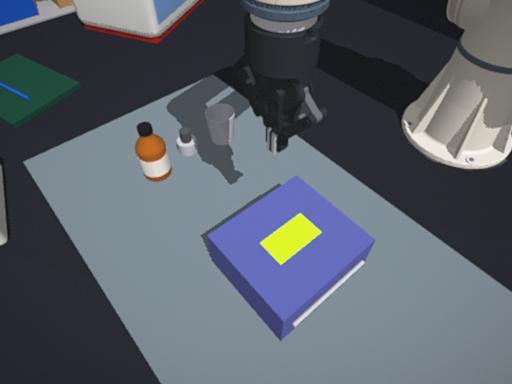

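The case is shut (px 290,255), with the lid level at 86.6–86.9 mm. The bottle, cup and die are where they were, and the gripper is clear.

```bash
python3 -c "
from rig import r
print(r.sign_off())"
```

```text
the job is handed in; nothing more can be done
None
```

The job is done and handed in: both proud caps are home and the lid is shut. `sign_off` gave no verdict.

- **Caps:** I pressed A and B down with closed fingers until they hit their stops at z≈77 mm, with at most about 24 N read at the wrist. Before I touched the lid, depth readings put all four caps at 76.6–76.7 mm.
- **Lid:** I swung it over along its arc and pressed it shut, with at most about 22 N read. Its face then measured level at 86.6–86.9 mm, against 87 mm for shut.
- **Bench:** In the last picture the bottle, cup and die look unmoved, though I did not measure their positions again. The arm was clear of everything, at about 15 s on the clock.

No check failed or disagreed. The first two move calls were refused, so nothing moved then; once each row listed all its fields the calls went through.

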